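Pack a paint-your-own set of plaster casts

ROBOT

A 6-joint arm with a two-finger parallel gripper is mounted at the origin on the work surface. World frame = base frame: x ahead of the robot, y to its left, z up, the work surface at z = 0. Lengths are in mm, angles in rad, forces in N, time in s.
With the tool pointing down it reaches from about 275 to 750 mm from the base axis. Payload 10.2 kg.
Tool frame: the origin (TCP) lies on the centre line of the jaws, within the pads' length; the fingertips stand 17 mm ahead of it and the grasp point (between the pads) lies 2 mm behind it; z points along the fingers, y is the line along which they close (so a half turn about z gives the same grasp; the last joint's range is limited). The gripper opens to 85 mm and grips with 20 to 120 N. Pads are 22 mm wide; open, the fingers measure 114 mm over their backs; the gripper's body (76 mm by 85 mm) begins 54 mm behind the grasp point. The pads swing forward as they close: fully open they stand 13 mm farther back than shut.
Start: joints at [0.98, 0.313, 1.498, -0, 1.331, -0.223], TCP at [188.784, 489.89, 248.294] pointing down, gripper open.
Joint ranges: [-2.94, 2.94], [-0.97, 2.17], [0.19, 2.56], [-1.23, 4.37], [0.02, 3.11], [-2.88, 2.88]. Speed limits (rad/s): [2.39, 2.39, 3.01, 3.14, 3.14, 3.14].

INTERFACE

Orientations are given as a unit quaternion [w, x, y, z].
In Python, from rig import ctrl gives the robot as it stands. The module is installed in compiled form; this text tells all that it offers.
- The arm moves only by the shell command python3 -m jog 'ROWS' [FORCE]. ROWS is JSON, a list of rows, each an object with "delta_pos": the shift along the world's x, y, z in mm, a list of three; "angular": the turn, a rotation vector about the world's x, y, z in rad, a list of three; "fingers": the opening, from 0 (shut) to 1 (fully open). In form: [{"delta_pos": [tx, ty, tz], "angular": [rx, ry, rz], "fingers": fingers}, ...]. A call has 1 to 10 rows; each row is the pose to reach, as a shift and turn from the pose commanded when the call began; what a row does not reach only later rows make up. A row lasts 1/8 s, in which the tool goes at most 62.5 mm and 10.7 degrees, less where a joint would pass 70% of its speed; a pose out of reach is approached as far as the arm can. A call with a gripper value outside its range is refused whole. The fingers move at their own pace and stop on an object; FORCE is the grip in N (left out, the last holds). Time passes only in rows, so rows that repeat a pose let the fingers close. It gives the time, the measured TCP pose, the force, the opening and the grip force at its end, in the units of the state.
- ctrl.sense(): the state, without advancing time (a new reading comes with each control period).
- ctrl.capture(name): name is "scene" or "top"; returns a dict with "pixels" (420x560x3 uint8, blue, green, red), "fx", "fy", "cx", "cy" (pixels), "dist" ([k1, k2, p1, p2, k3] as OpenCV has them; the pictures are not rectified), "R" (3x3) and "t" (3): a world point X has camera coordinates R X + t. Camera axes: x right, y down, z forward; pixel columns grow to the right and rows downward; lengths in mm; the calibration is good to about 2 mm. A picture is of the moment at which its call begins. There is no depth.
- ctrl.finish_job(): hands the job in; it is judged then, once.
The state is a dict: "time_s": time; "joints": joint angles; "dq": joint speeds; "tau": joint torques, N m; "eef_pos": TCP position; "ee_rot": TCP orientation; "force": force on the tool from outside, world axes, zero at the start; "wrist_torque": the same for the moment, N m; "grip_width": opening from 0.0 (shut) to 1.0 (fully open); "grip_force": force on a finger pad.
Only numpy, scipy, OpenCV 4.12 (cv2) and the standard library are available. Lean on these libraries where they do the work, as an engineer would, in place of code of your own. Each camera call takes 0.05 s, during which the arm holds its last target. There are 200 camera calls.

TASK

Pack a paint-your-own set in the white crate: lay the bear dish and the rabbit that still have both ears, the square flower paperweight and the duck each in the foam recess cut to its shape, right way up and flat on the bottom of the recess. The bear and the rabbit that have lost an ear do not belong in the set: leave them where they lie. Plaster chips easily, so set each piece down rather than dropping it.

Things in the scene. Friction and masses are not known exactly. Their poses are not given: they have to be found in the camera images.
- bear: White plaster bear-head dish: round, 56 mm across, straight sides, 30 high, hollow 13 deep. Sound: both ears, knobs 25 across centred 33 from the middle, 40 degrees either side of +x, 17 to 30 above the underside. Origin: centre of underside; z up. 75 g. Lies on the bench, turned any way. Goes in the large round recess, any turn.
- rabbit: White plaster rabbit head lying on its flat back: round head 50 mm across, 30 high, straight sides, two straight ears to +x, 26 high; 90 long in all. Origin: underside, mid-length; head centre at x = -20, ear tips at +45; z up. Sound: both ears. 80 g. Lies on the bench, turned any way. Goes in the oblong recess, lengthwise, ears to either end.
- square: White plaster square paperweight, 50 x 50 mm, 28 high, flower and corner dots in low relief on top (to 31). Origin: centre of underside; z up, x and y along its sides. 80 g. Lies on the bench, turned any way. Goes in the square recess.
- duck: Small white plaster duck, 57 mm high: round body 40 across, sides straight from 3 to 26 above the underside; round head 25 across on top, 5 off to -x, beak to -x. Origin: centre of underside; z up. 50 g. Stands on the bench, turned any way. Goes in the small round recess, standing, any turn.
- bear_broken: White plaster bear-head dish: round, 56 mm across, straight sides, 30 high, hollow 13 deep. BROKEN: only the ear on its +y side (40 degrees from +x) is left, a buff scar in place of the other. Origin: centre of underside; z up. Does not belong in the crate: leave it where it is.
- rabbit_broken: White plaster rabbit head lying on its flat back: round head 50 mm across, 30 high, straight sides, one ear to +x, on the -y side, 26 high; 90 long in all. Origin: underside, mid-length; head centre at x = -20, ear tips at +45; z up. BROKEN: the +y ear has snapped off, leaving a short buff stump. Does not belong in the crate: leave it where it is.
- foam_bear: Fixed foam block in the white crate, 130 (x) x 105 (y) x 25 high: dark top sheet on blue base. In its middle a large round recess, 72 mm across, 10 deep; its blue floor is 15 above the origin. Origin: centre of underside, 4 above the bench; z up. The crate's walls stand 60 above the bench; it is 286 (block x) x 232, and holds the four blocks two by two, shuffled.
- foam_rabbit: Fixed foam block in the white crate, 130 (x) x 105 (y) x 25 high: dark top sheet on blue base. In its middle an oblong recess, 106 mm along x by 66 along y, 10 deep; its blue floor is 15 above the origin. Origin: centre of underside, 4 above the bench; z up. Crate walls stand 60 above the bench, close round the four blocks.
- foam_square: Fixed foam block in the white crate, 130 (x) x 105 (y) x 25 high: dark top sheet on blue base. In its middle a square recess, 66 x 66 mm, sides along x and y, 10 deep; its blue floor is 15 above the origin. Origin: centre of underside, 4 above the bench; z up. Crate walls stand 60 above the bench, close round the four blocks.
- foam_duck: Fixed foam block in the white crate, 130 (x) x 105 (y) x 25 high: dark top sheet on blue base. In its middle a small round recess, 56 mm across, 10 deep; its blue floor is 15 above the origin. Origin: centre of underside, 4 above the bench; z up. Crate walls stand 60 above the bench, close round the four blocks.
There are look-alikes about, which are no part of the job. What is shaped like the foam_square but green is not meant.

How it is judged (in metres and radians):
At the end, for the whole second after the job is handed in: Sound bear, sound rabbit, square and duck each in its own recess: within 13 mm of the middle of its foam block, underside on the recess floor (10 to 19 mm above the block origin), within 0.12 rad of upright, at rest. Broken bear and rabbit within 15 mm of where they started (horizontal distance between bear and foam_bear below 0.013 m and z of bear in the frame of foam_bear between 0.01 and 0.019 m and angle between each of bear, rabbit, square, duck's own z axis and vertical below 0.12 rad and linear speed of each of bear, rabbit, square, duck below 0.02 m/s and horizontal distance between rabbit and foam_rabbit below 0.013 m and z of rabbit in the frame of foam_rabbit between 0.01 and 0.019 m and horizontal distance between square and foam_square below 0.013 m and z of square in the frame of foam_square between 0.01 and 0.019 m and horizontal distance between duck and foam_duck below 0.013 m and z of duck in the frame of foam_duck between 0.01 and 0.019 m and distance of each of bear_broken, rabbit_broken from where it was at the start of the episode below 0.015 m); the robot touches nothing.
It fails at once if a broken casting was shifted more than 25 mm or tipped over (distance of any of bear_broken, rabbit_broken from where it was at the start of the episode above 0.025 m or angle between any of bear_broken, rabbit_broken's own z axis and vertical above 0.5 rad).
It fails at once if a casting was dropped or thrown: it moved faster than 0.8 m/s with no finger touching it (a fall of about 33 mm) ((linear speed of bear above 0.8 m/s and contact force between bear and the fingers below 0.01 N) or (linear speed of rabbit above 0.8 m/s and contact force between rabbit and the fingers below 0.01 N) or (linear speed of square above 0.8 m/s and contact force between square and the fingers below 0.01 N) or (linear speed of duck above 0.8 m/s and contact force between duck and the fingers below 0.01 N)).
It also fails if it takes over 120 s, if anything falls off the work surface, if the arm or the gripper's body presses on something with over 40 N, if the wrist force passes 120 N, or if a joint passes its speed limit or range.

## Working session

There is one attempt and no reset: what is moved stays moved. The work goes in short steps, Python scripts to look and compute and a shell command to move; the robot and the scene stay as the last step left them, time stands still between calls to the robot, and variables do not carry over. Pictures are saved under pics/ and viewed, at most 14 in all, crops included, and the job is handed in when it is done.

```bash
mkdir -p pics; python3 - <<'E'
from rig import ctrl
import cv2,numpy as np
for n in("scene","top"):
    c=ctrl.capture(n); cv2.imwrite(f"pics/{n}0.png",c["pixels"])
    R=np.array(c["R"]);t=np.array(c["t"]);print(n,c["fx"],c["cx"],c["cy"],c["dist"],(-R.T@t).round(),R.round(2).tolist())
E
```

```text
scene 422.8059908972601 272.12585312315645 208.21658082260996 [-0.0169098  0.         0.         0.         0.       ] [1181.  189.  911.] [[-0.1, 1.0, 0.02], [0.75, 0.09, -0.65], [-0.65, -0.05, -0.76]]
top 522.2055117905163 283.8604633848799 222.84605135101242 [-0.07345327  0.          0.          0.          0.        ] [  96.  126. 1697.] [[0.03, -1.0, 0.01], [-0.98, -0.03, -0.19], [0.19, -0.0, -0.98]]
```

View pics/top0.png

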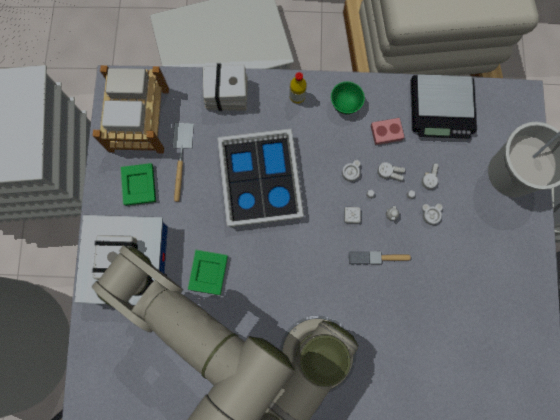

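View pics/scene0.png

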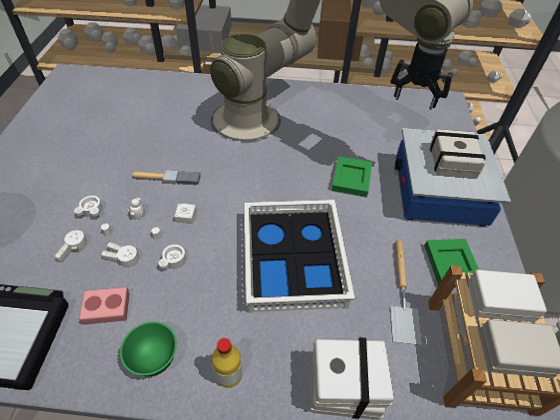

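Candidates, top view: bears at (351,171) and (432,214); rabbits at (390,171) and (432,180); the duck at (393,213) and the square at (352,215). There are also small bits at (371,194) and (411,194), two green trays, and white boxes. I'll check these in close crops.

```bash
cat > h.py <<'E'
import cv2,numpy as np
from rig import ctrl
class V:
    def __init__(s,n):
        c=ctrl.capture(n);s.im=np.array(c["pixels"]);s.K=np.array([[c["fx"],0,c["cx"]],[0,c["fy"],c["cy"]],[0,0,1.]])
        s.d=np.array(c["dist"],float);s.R=np.array(c["R"]);s.t=np.array(c["t"]).ravel()
    def pt(s,uv,z):
        p=cv2.undistortPoints(np.array(uv,float).reshape(-1,1,2),s.K,s.d).reshape(-1,2)
        D=np.c_[p,np.ones(len(p))]@s.R;C=-s.R.T@s.t
        return (C+D*((z-C[2])/D[:,2])[:,None])[:,:2]
    def px(s,X):
        return cv2.projectPoints(np.array(X,float).reshape(-1,3),cv2.Rodrigues(s.R)[0],s.t,s.K,s.d)[0].reshape(-1,2)
def blobs(m,lo,hi):
    n,l,st,c=cv2.connectedComponentsWithStats(m.astype(np.uint8))
    return [(l==i,st[i],c[i]) for i in range(1,n) if lo<st[i][4]<hi]
E
python3 - <<'E'
from h import *
for n,b in(("top",(335,155,455,235)),("scene",(40,185,210,275))):
    v=V(n);x0,y0,x1,y1=b;cv2.imwrite(f"pics/c_{n}.png",cv2.resize(v.im[y0:y1,x0:x1],None,fx=(6 if n=="top" else 4.5),fy=(6 if n=="top" else 4.5),interpolation=cv2.INTER_CUBIC))
    i=v.im.astype(int);g=i.min(2)
    print(n,"bg",np.median(g[y0:y1,x0:x1]))
    for m,st,c in blobs((g>150)&(np.ptp(i,2)<40),6,900):
        if x0<=c[0]<=x1 and y0<=c[1]<=y1: 
            (cx,cy),(w,h),a=cv2.minAreaRect(v.pt(np.argwhere(m)[:,::-1],15).astype(np.float32));print("w",st[4],c.round(1),v.pt(c,15).round(1),"rect",round(cx),round(cy),round(w),round(h),round(a))
    bl=(i[...,0]>120)&(i[...,2]<90)&(i[...,0]-i[...,1]>50)
    for m,st,c in blobs(bl,60,1500):
        P=v.pt(np.argwhere(m)[:,::-1],19).astype(np.float32);r=cv2.minAreaRect(P)
        print("b",st[4],c.round(1),v.pt(c,19).round(1),np.round(r[0],1),np.round(r[1],1),round(r[2],1))
E
```

```text
top bg 110.0
w 23 [356.  163.9] [[ 625.9 -119. ]] rect 624 -122 27 17 45
w 121 [385.9 168.9] [[ 612.  -219.9]] rect 612 -218 43 43 59
w 11 [435.1 166.5] [[ 626.1 -387.9]] rect 625 -388 5 22 75
w 66 [349.8 172.9] [[593.7 -98. ]] rect 595 -99 31 38 65
w 121 [430.2 179.2] [[ 581.1 -369.8]] rect 580 -369 42 43 20
w 17 [370.4 192.5] [[ 528.2 -166.9]] rect 528 -166 10 14 2
w 20 [411.1 193. ] [[ 530.9 -303.8]] rect 531 -304 14 14 89
w 19 [426.8 207.6] [[ 482.6 -355.7]] rect 483 -353 16 17 45
w 22 [438.  207.8] [[ 483.3 -393.6]] rect 484 -395 19 15 45
w 136 [352.  213.8] [[ 454.  -105.7]] rect 453 -106 41 40 0
w 14 [393.7 212.5] [[ 462.6 -244.4]] rect 463 -244 10 10 89
w 11 [431.4 211.9] [[ 468.5 -370.8]] rect 468 -371 7 11 2
w 44 [430.8 217.3] [[ 450.3 -368.3]] rect 449 -371 29 36 8
b 493 [273.7 158.1] [[635.8 158.5]] [636.4 158.3] [97.4 60.5] 8.1
b 286 [241.6 161.8] [[619.8 265.3]] [620.2 265.8] [57.3 59.5] 9.2
b 277 [278.7 196.7] [[503.4 137.6]] [504.1 138.3] [57.8 62.8] 1.8
b 162 [246.3 200.5] [[487.1 243.9]] [487.2 245. ] [44.  46.2] 1.7
scene bg 145.0
w 16 [ 98.9 186.9] [[ 382.1 -377.9
[... 650 characters left out ...]
200.]] rect 532 -201 23 16 17
w 14 [200.2 239.5] [[535.9 -46.3]] rect 536 -47 10 11 6
w 416 [120.7 251.6] [[ 596.7 -240. ]] rect 597 -244 88 52 88
w 381 [171.3 254.6] [[ 591.2 -109.5]] rect 593 -107 58 72 87
w 11 [203.3 245.7] [[554.8 -34.3]] rect 554 -33 10 11 6
w 9 [ 73.8 247.4] [[ 597.5 -364.1]] rect 598 -364 3 10 6
w 17 [190.3 248.6] [[567.5 -65.6]] rect 565 -65 14 15 34
w 20 [204.9 250.2] [[568.3 -27.2]] rect 568 -26 13 22 24
b 394 [270.5 234.1] [[500.6 135.7]] [499.7 135.6] [60.  66.5] 6.5
b 218 [311.2 232.6] [[483.4 242.9]] [482.9 242.3] [43.7 48.6] 6.4
b 910 [273.3 278.5] [[635.3 156.1]] [633.2 156. ] [100.2  63. ] 8.6
b 540 [317.3 276.2] [[617.2 262.9]] [616.8 263. ] [60.4 62.9] 8.1
```

View pics/c_top.png

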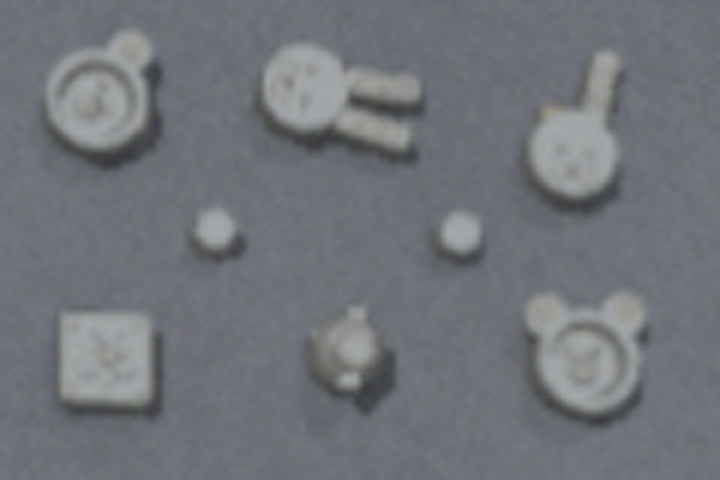

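View pics/c_scene.png

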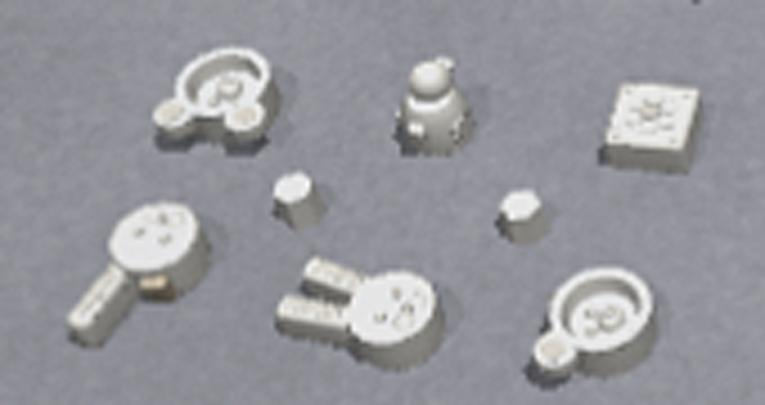

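The top crop shows, in crop pixels:
- the sound bear at (587,362), ears up
- the sound rabbit at (304,87), two ears to the right
- the one-eared bear at (97,98) and one-eared rabbit at (573,155), the latter with a buff stump
- the square at (107,360) and the duck at (346,350)

The small bits at (215,230) and (460,232) are not wanted. The scene crop agrees.

```bash
python3 - <<'E'
from h import *
T=V("top");S=V("scene")
top=lambda p,z:T.pt(np.array(p)/6+[335-.42,155-.42],z).round(1).tolist()
sc=lambda p,z:S.pt(np.array(p)/4.5+[40-.39,185-.39],z).round(1).tolist()
print("bear",top([(587,362),(546,312),(626,309)],30),sc([(225,83),(172,118),(245,116)],30))
print("rabbit head",top([(303,87)],30),sc([(394,308)],30),"eartips",top([(422,90),(410,140)],26),sc([(282,308),(310,264)],26))
print("square",top([(60,313),(154,313),(156,408),(60,408)],28),sc([(621,84),(699,90),(688,152),(606,143)],28))
print("duck body",top([(346,352)],15),"head",top([(356,348)],45),sc([(431,78)],45),"beak/tail",top([(348,380),(357,312)],30))
from scipy.spatial.transform import Rotation as Q
s=ctrl.sense();print(s["ee_rot"],Q.from_quat(np.roll(s["ee_rot"],-1)).as_matrix().round(3).tolist(),s["grip_width"],s["eef_pos"])
E
```

```text
bear [[455.2, -369.6], [482.6, -347.4], [485.7, -392.1]] [[457.9, -371.6], [488.8, -392.7], [482.2, -349.6]]
rabbit head [[606.5, -214.0]] [[608.9, -215.4]] eartips [[608.3, -281.8], [579.2, -274.5]] [[613.3, -279.3], [582.1, -274.3]]
square [[474.0, -79.5], [475.6, -131.1], [422.7, -132.2], [421.1, -79.8]] [[429.3, -131.1], [428.7, -82.3], [478.0, -78.2], [476.7, -128.5]]
duck body [[459.9, -239.5]] head [[455.8, -238.5]] [[452.1, -240.1]] beak/tail [[441.1, -237.2], [479.3, -242.6]]
[-7.14594347e-05  1.82848305e-01  9.83141118e-01 -1.85401920e-04] [[-0.933, 0.36, -0.0], [0.36, 0.933, -0.0], [0.0, -0.0, -1.0]] 1.00214144281094 [188.75350204 489.8261311  248.12533724]
```

The measured points fit the given sizes: the square's sides come to about 50–53 mm, bear ear to ear about 43–45, and the rabbit about 89 long. Square first: it lies at (451,-105) with yaw about 2°.

```bash
R='{"delta_pos":[262,-595,-140],"angular":[0,0,0.4],"fingers":1}'; echo; python3 -m jog '[{"delta_pos":[262,-595,-140],"angular":[0,0,0.4],"fingers":1},{"delta_pos":[262,-595,-140],"angular":[0,0,0.4],"fingers":1},{"delta_pos":[262,-595,-140],"angular":[0,0,0.4],"fingers":1},{"delta_pos":[262,-595,-140],"angular":[0,0,0.4],"fingers":1},{"delta_pos":[262,-595,-140],"angular":[0,0,0.4],"fingers":1},{"delta_pos":[262,-595,-140],"angular":[0,0,0.4],"fingers":1},{"delta_pos":[262,-595,-140],"angular":[0,0,0.4],"fingers":1},{"delta_pos":[262,-595,-140],"angular":[0,0,0.4],"fingers":1},{"delta_pos":[262,-595,-140],"angular":[0,0,0.4],"fingers":1},{"delta_pos":[262,-595,-140],"angular":[0,0,0.4],"fingers":1}]' 40
```

```text
time_s: 1.55
eef_pos: [431.1, -61.1, 118.9]
ee_rot: [0.0, -0.016, 1.0, -0.0]
force: [0.9, 0.8, 0.8]
grip_width: 1.003
grip_force: 0.0
```

```bash
python3 -m jog '[{"delta_pos":[20,-44,-20],"angular":[0,0,0],"fingers":1},{"delta_pos":[20,-44,-20],"angular":[0,0,0],"fingers":1},{"delta_pos":[20,-44,-20],"angular":[0,0,0],"fingers":1}]'
python3 - <<'E'
from h import *
T=V("top");S=V("scene")
a=cv2.resize(T.im[180:250,320:420],(560,392),interpolation=cv2.INTER_CUBIC)
b=cv2.resize(S.im[140:240,130:240],(431,392),interpolation=cv2.INTER_CUBIC)[:,:240+191]
cv2.imwrite("pics/g1.png",cv2.resize(np.hstack([a,b]),(800,316)))
E
```

```text
time_s: 1.92
eef_pos: [450.2, -102.4, 99.2]
ee_rot: [-0.0, -0.016, 1.0, 0.0]
force: [-0.2, -0.6, -0.3]
grip_width: 1.003
grip_force: 0.0
```

View pics/g1.png

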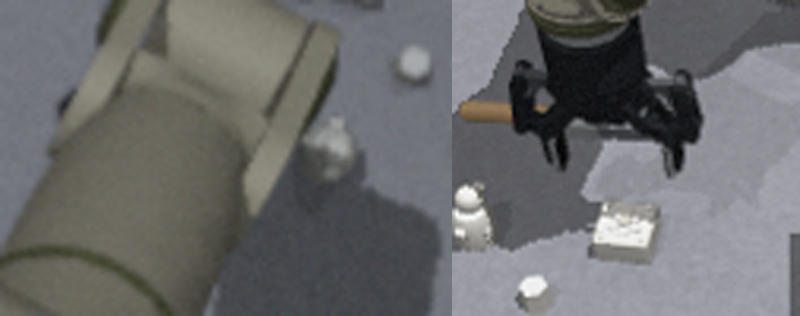

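The top view is covered by the arm; the scene view shows the open jaws straddling the square line. I'm going down and closing.

```bash
python3 -m jog '[{"delta_pos":[0,-2,-60],"angular":[0,0,0],"fingers":1},{"delta_pos":[0,-2,-72],"angular":[0,0,0],"fingers":1},{"delta_pos":[0,-2,-72],"angular":[0,0,0],"fingers":1},{"delta_pos":[0,-2,-72],"angular":[0,0,0],"fingers":0},{"delta_pos":[0,-2,-72],"angular":[0,0,0],"fingers":0},{"delta_pos":[0,-2,-72],"angular":[0,0,0],"fingers":0},{"delta_pos":[0,-2,-72],"angular":[0,0,0],"fingers":0},{"delta_pos":[0,-2,-72],"angular":[0,0,0],"fingers":0}]' 40
```

```text
time_s: 3.02
eef_pos: [451.2, -105.2, 28.6]
ee_rot: [0.001, -0.016, 1.0, -0.001]
force: [-2.3, 2.0, 10.7]
grip_width: 0.575
grip_force: 40.0
```

```bash
python3 -m jog '[{"delta_pos":[0,0,40],"angular":[0,0,0],"fingers":0},{"delta_pos":[0,0,85],"angular":[0,0,0],"fingers":0},{"delta_pos":[20,50,100],"angular":[0,0,0.12],"fingers":0},{"delta_pos":[45,100,100],"angular":[0,0,0.12],"fingers":0},{"delta_pos":[70,150,100],"angular":[0,0,0.12],"fingers":0},{"delta_pos":[92,200,100],"angular":[0,0,0.12],"fingers":0},{"delta_pos":[115,250,100],"angular":[0,0,0.12],"fingers":0},{"delta_pos":[140,300,100],"angular":[0,0,0.12],"fingers":0},{"delta_pos":[168,350,100],"angular":[0,0,0.12],"fingers":0},{"delta_pos":[168,369,100],"angular":[0,0,0.12],"fingers":0}]'
python3 - <<'E'
from h import *
S=V("scene");cv2.imwrite("pics/s2.png",cv2.resize(S.im[150:330,220:400],(560,560),interpolation=cv2.INTER_CUBIC))
E
```

```text
time_s: 4.28
eef_pos: [619.0, 266.5, 127.1]
ee_rot: [0.0, -0.077, 0.997, 0.0]
force: [-0.4, -0.4, -1.3]
grip_width: 0.575
grip_force: 42.7
```

View pics/s2.png

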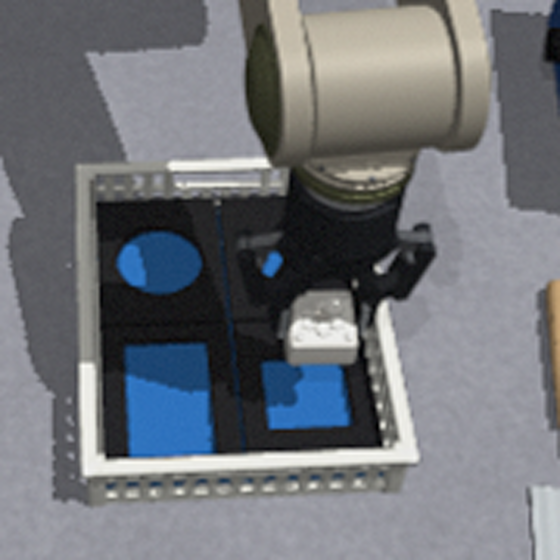

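The square is held level over its recess (blue square at crop (305,395)). Lowering it to just above the floor.

```bash
python3 -m jog '[{"delta_pos":[0,-1,-40],"angular":[0,0,0],"fingers":0},{"delta_pos":[0,-1,-65],"angular":[0,0,0],"fingers":0},{"delta_pos":[0,-1,-72],"angular":[0,0,0],"fingers":0},{"delta_pos":[0,-1,-75],"angular":[0,0,0],"fingers":0},{"delta_pos":[0,-1,-75],"angular":[0,0,0],"fingers":0}]'; python3 -m jog '[{"delta_pos":[0,0,-2],"angular":[0,0,0],"fingers":0},{"delta_pos":[0,0,-4],"angular":[0,0,0],"fingers":0},{"delta_pos":[0,0,-4],"angular":[0,0,0],"fingers":0}]'
```

```text
time_s: 4.95
eef_pos: [619.0, 262.9, 53.3]
ee_rot: [0.001, -0.076, 0.997, 0.0]
force: [0.3, 0.1, -1.0]
grip_width: 0.577
grip_force: 42.7
time_s: 5.32
eef_pos: [618.5, 263.1, 48.1]
ee_rot: [-0.0, -0.076, 0.997, -0.0]
force: [0.4, 0.2, -0.8]
grip_width: 0.576
grip_force: 42.7
```

```bash
python3 -m jog '[{"delta_pos":[0,0,-1],"angular":[0,0,0],"fingers":0},{"delta_pos":[0,0,-2],"angular":[0,0,0],"fingers":0},{"delta_pos":[0,0,-2],"angular":[0,0,0],"fingers":0}]'; python3 -m jog '[{"delta_pos":[0,0,-1],"angular":[0,0,0],"fingers":0},{"delta_pos":[0,0,-1],"angular":[0,0,0],"fingers":0},{"delta_pos":[0,0,-1],"angular":[0,0,0],"fingers":0}]'
```

```text
time_s: 5.7
eef_pos: [618.7, 263.2, 47.7]
ee_rot: [0.0, -0.076, 0.997, -0.0]
force: [-4.5, -1.9, 9.6]
grip_width: 0.577
grip_force: 43.8
time_s: 6.08
eef_pos: [618.7, 263.2, 47.7]
ee_rot: [0.0, -0.076, 0.997, -0.0]
force: [-7.6, -3.0, 16.5]
grip_width: 0.576
grip_force: 44.5
```

Contact came at TCP z 47.7, as expected (47.6). Releasing and going to the duck.

```bash
python3 -m jog '[{"delta_pos":[0,0,1],"angular":[0,0,0],"fingers":0.8},{"delta_pos":[0,0,1],"angular":[0,0,0],"fingers":0.8},{"delta_pos":[0,0,2],"angular":[0,0,0],"fingers":0.8},{"delta_pos":[0,0,30],"angular":[0,0,0],"fingers":0.8},{"delta_pos":[0,0,80],"angular":[0,0,0],"fingers":0.8},{"delta_pos":[-20,-60,90],"angular":[0,0,0],"fingers":1},{"delta_pos":[-40,-120,90],"angular":[0,0,-0.15],"fingers":1},{"delta_pos":[-60,-180,90],"angular":[0,0,-0.15],"fingers":1},{"delta_pos":[-80,-240,90],"angular":[0,0,-0.15],"fingers":1},{"delta_pos":[-97,-300,90],"angular":[0,0,-0.15],"fingers":1}]'; python3 -m jog '[{"delta_pos":[-20,-60,0],"angular":[0,0,0],"fingers":1},{"delta_pos":[-40,-120,0],"angular":[0,0,0],"fingers":1},{"delta_pos":[-57,-180,0],"angular":[0,0,0],"fingers":1},{"delta_pos":[-62,-203,-10],"angular":[0,0,0],"fingers":1},{"delta_pos":[-62,-203,-20],"angular":[0,0,0],"fingers":1},{"delta_pos":[-62,-203,-20],"angular":[0,0,0],"fingers":1}]'
python3 - <<'E'
from h import *
S=V("scene")
a=cv2.resize(S.im[150:330,220:400],(400,400),interpolation=cv2.INTER_CUBIC)
b=cv2.resize(S.im[120:240,80:200],(400,400),interpolation=cv2.INTER_CUBIC)
cv2.imwrite("pics/s3.png",np.hstack([a,b]))
E
```

```text
time_s: 7.32
eef_pos: [521.7, -35.2, 135.4]
ee_rot: [0.0, -0.001, 1.0, -0.0]
force: [0.3, -0.5, -0.3]
grip_width: 1.0
grip_force: 0.0
time_s: 8.07
eef_pos: [460.4, -235.3, 114.4]
ee_rot: [-0.001, -0.001, 1.0, 0.001]
force: [-0.0, 0.3, -0.7]
grip_width: 0.998
grip_force: 0.0
```

View pics/s3.png

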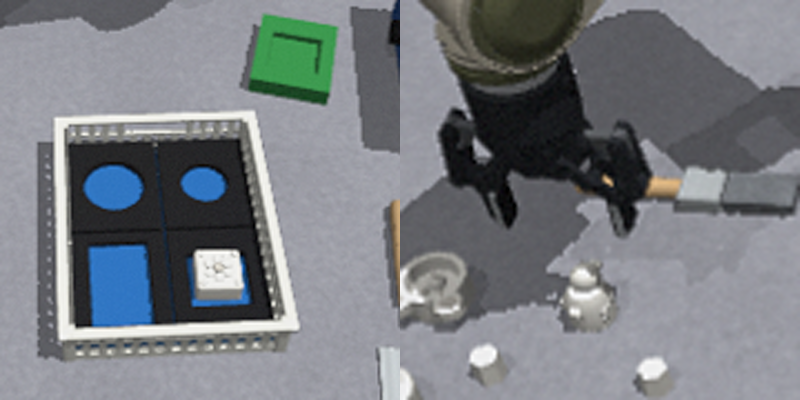

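The square sits in its recess at (218,272). The duck at (588,298) is lined up below the jaws.

```bash
python3 -m jog '[{"delta_pos":[0,-2,-50],"angular":[0,0,0],"fingers":1},{"delta_pos":[0,-2,-80],"angular":[0,0,0],"fingers":1},{"delta_pos":[0,-2,-88],"angular":[0,0,0],"fingers":1},{"delta_pos":[0,-2,-88],"angular":[0,0,0],"fingers":1},{"delta_pos":[0,-2,-88],"angular":[0,0,0],"fingers":0},{"delta_pos":[0,-2,-88],"angular":[0,0,0],"fingers":0},{"delta_pos":[0,-2,-88],"angular":[0,0,0],"fingers":0},{"delta_pos":[0,-2,-88],"angular":[0,0,0],"fingers":0},{"delta_pos":[0,-2,-88],"angular":[0,0,0],"fingers":0},{"delta_pos":[0,-2,-88],"angular":[0,0,0],"fingers":0}]' 30
```

```text
time_s: 9.38
eef_pos: [460.8, -238.6, 28.0]
ee_rot: [0.0, -0.001, 1.0, -0.0]
force: [-1.5, 0.7, 6.0]
grip_width: 0.455
grip_force: 29.9
```

```bash
python3 -m jog '[{"delta_pos":[0,0,20],"angular":[0,0,0],"fingers":0},{"delta_pos":[0,0,70],"angular":[0,0,0],"fingers":0},{"delta_pos":[2,40,105],"angular":[0,0,0],"fingers":0},{"delta_pos":[5,95,105],"angular":[0,0,0.1],"fingers":0},{"delta_pos":[8,150,105],"angular":[0,0,0.15],"fingers":0},{"delta_pos":[11,205,105],"angular":[0,0,0.15],"fingers":0},{"delta_pos":[14,260,105],"angular":[0,0,0.15],"fingers":0},{"delta_pos":[17,315,105],"angular":[0,0,0.15],"fingers":0},{"delta_pos":[20,370,105],"angular":[0,0,0.15],"fingers":0},{"delta_pos":[23,425,105],"angular":[0,0,0.15],"fingers":0}]'; python3 -m jog '[{"delta_pos":[2,40,0],"angular":[0,0,0],"fingers":0},{"delta_pos":[2,56,0],"angular":[0,0,0],"fingers":0},{"delta_pos":[2,57,0],"angular":[0,0,0],"fingers":0},{"delta_pos":[2,57,-20],"angular":[0,0,0],"fingers":0},{"delta_pos":[2,57,-20],"angular":[0,0,0],"fingers":0}]'
```

```text
time_s: 10.62
eef_pos: [483.4, 188.4, 132.5]
ee_rot: [0.0, -0.076, 0.997, -0.0]
force: [0.6, -1.6, 0.4]
grip_width: 0.453
grip_force: 30.7
time_s: 11.25
eef_pos: [485.1, 242.1, 111.3]
ee_rot: [-0.001, -0.075, 0.997, -0.0]
force: [0.3, -0.4, 0.5]
grip_width: 0.452
grip_force: 30.7
```

```bash
python3 -m jog '[{"delta_pos":[0,1,-35],"angular":[0,0,0],"fingers":0},{"delta_pos":[1,1,-52],"angular":[0,0,0],"fingers":0},{"delta_pos":[1,1,-59],"angular":[0,0,0],"fingers":0},{"delta_pos":[1,1,-62],"angular":[0,0,0],"fingers":0},{"delta_pos":[1,1,-62],"angular":[0,0,0],"fingers":0}]'; python3 -m jog '[{"delta_pos":[0,0,-1],"angular":[0,0,0],"fingers":0},{"delta_pos":[0,0,-2],"angular":[0,0,0],"fingers":0},{"delta_pos":[0,0,-2],"angular":[0,0,0],"fingers":0}]'
```

```text
time_s: 11.88
eef_pos: [486.8, 244.6, 50.7]
ee_rot: [0.0, -0.076, 0.997, 0.0]
force: [0.6, -0.5, -0.6]
grip_width: 0.45
grip_force: 30.7
time_s: 12.25
eef_pos: [486.5, 244.6, 48.2]
ee_rot: [0.0, -0.076, 0.997, -0.0]
force: [0.6, -0.1, -0.2]
grip_width: 0.453
grip_force: 30.7
```

```bash
python3 -m jog '[{"delta_pos":[0,0,-1],"angular":[0,0,0],"fingers":0},{"delta_pos":[0,0,-2],"angular":[0,0,0],"fingers":0},{"delta_pos":[0,0,-2],"angular":[0,0,0],"fingers":0}]'
```

```text
time_s: 12.62
eef_pos: [486.6, 244.6, 47.0]
ee_rot: [0.0, -0.076, 0.997, -0.0]
force: [-3.3, -2.9, 10.0]
grip_width: 0.449
grip_force: 31.6
```

Duck down on the floor. Releasing, then going to the bear: grip centre (452,-371), bear +x at about 6°, jaws kept 4 mm away from the ears.

```bash
python3 -m jog '[{"delta_pos":[0,0,2],"angular":[0,0,0],"fingers":0.75},{"delta_pos":[0,0,2],"angular":[0,0,0],"fingers":0.75},{"delta_pos":[0,0,2],"angular":[0,0,0],"fingers":0.75},{"delta_pos":[0,0,40],"angular":[0,0,0],"fingers":0.75},{"delta_pos":[0,0,90],"angular":[0,0,0],"fingers":0.75},{"delta_pos":[-3,-60,90],"angular":[0,0,-0.05],"fingers":1},{"delta_pos":[-6,-120,90],"angular":[0,0,-0.05],"fingers":1},{"delta_pos":[-9,-180,90],"angular":[0,0,-0.05],"fingers":1},{"delta_pos":[-12,-240,90],"angular":[0,0,-0.05],"fingers":1},{"delta_pos":[-16,-300,90],"angular":[0,0,-0.05],"fingers":1}]'; python3 -m jog '[{"delta_pos":[-3,-60,0],"angular":[0,0,0],"fingers":1},{"delta_pos":[-6,-120,0],"angular":[0,0,0],"fingers":1},{"delta_pos":[-9,-180,0],"angular":[0,0,0],"fingers":1},{"delta_pos":[-12,-240,0],"angular":[0,0,0],"fingers":1},{"delta_pos":[-16,-300,-20],"angular":[0,0,0],"fingers":1},{"delta_pos":[-18,-316,-40],"angular":[0,0,0],"fingers":1},{"delta_pos":[-18,-316,-40],"angular":[0,0,0],"fingers":1}]'
python3 - <<'E'
from h import *
S=V("scene")
a=cv2.resize(S.im[190:330,230:370],(400,400),interpolation=cv2.INTER_CUBIC)
b=cv2.resize(S.im[120:240,40:160],(400,400),interpolation=cv2.INTER_CUBIC)
cv2.imwrite("pics/s4.png",np.hstack([a,b]))
E
```

```text
time_s: 13.88
eef_pos: [470.2, -57.3, 136.3]
ee_rot: [0.0, -0.051, 0.999, -0.0]
force: [0.8, 0.5, 1.0]
grip_width: 1.0
grip_force: 0.0
time_s: 14.75
eef_pos: [451.6, -371.6, 94.6]
ee_rot: [-0.001, -0.05, 0.999, 0.001]
force: [-0.2, 1.4, -0.1]
grip_width: 1.002
grip_force: 0.0
```

View pics/s4.png

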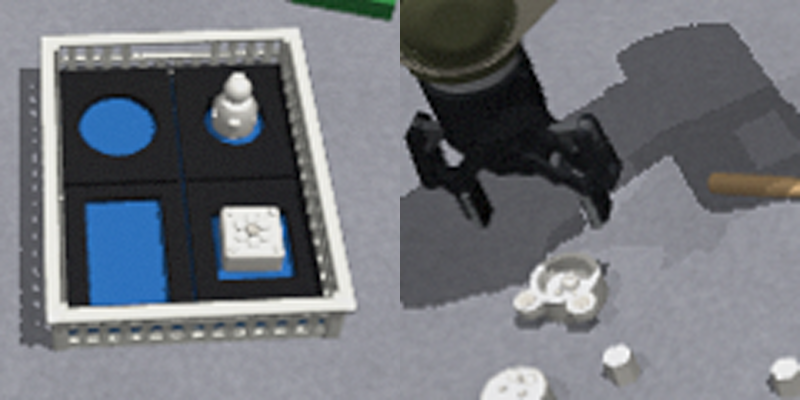

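The duck stands in its recess at (235,112). The bear at (565,288) is under the jaws with its ears on the near side. Descending.

```bash
python3 -m jog '[{"delta_pos":[0,1,-40],"angular":[0,0,0],"fingers":1},{"delta_pos":[0,1,-60],"angular":[0,0,0],"fingers":1},{"delta_pos":[0,1,-67],"angular":[0,0,0],"fingers":1},{"delta_pos":[0,1,-67],"angular":[0,0,0],"fingers":1},{"delta_pos":[0,1,-67],"angular":[0,0,0],"fingers":0},{"delta_pos":[0,1,-67],"angular":[0,0,0],"fingers":0},{"delta_pos":[0,1,-67],"angular":[0,0,0],"fingers":0},{"delta_pos":[0,1,-67],"angular":[0,0,0],"fingers":0},{"delta_pos":[0,1,-67],"angular":[0,0,0],"fingers":0}]' 35
```

```text
time_s: 15.92
eef_pos: [452.9, -370.7, 30.6]
ee_rot: [0.001, -0.051, 0.999, -0.001]
force: [-2.1, 2.9, 7.6]
grip_width: 0.635
grip_force: 36.1
```

```bash
python3 -m jog '[{"delta_pos":[0,0,20],"angular":[0,0,0],"fingers":0},{"delta_pos":[0,0,70],"angular":[0,0,0],"fingers":0},{"delta_pos":[4,40,100],"angular":[0,0,0],"fingers":0},{"delta_pos":[9,95,100],"angular":[0,0,0],"fingers":0},{"delta_pos":[14,150,100],"angular":[0,0,0.05],"fingers":0},{"delta_pos":[19,205,100],"angular":[0,0,0.05],"fingers":0},{"delta_pos":[24,260,100],"angular":[0,0,0.05],"fingers":0},{"delta_pos":[29,315,100],"angular":[0,0,0.05],"fingers":0},{"delta_pos":[34,370,100],"angular":[0,0,0.05],"fingers":0},{"delta_pos":[39,425,100],"angular":[0,0,0.05],"fingers":0}]'; python3 -m jog '[{"delta_pos":[4,50,0],"angular":[0,0,0],"fingers":0},{"delta_pos":[6,82,0],"angular":[0,0,0],"fingers":0},{"delta_pos":[6,82,-10],"angular":[0,0,0],"fingers":0},{"delta_pos":[6,82,-20],"angular":[0,0,0],"fingers":0},{"delta_pos":[6,82,-20],"angular":[0,0,0],"fingers":0}]'
```

```text
time_s: 17.18
eef_pos: [491.6, 56.3, 129.7]
ee_rot: [0.0, -0.076, 0.997, -0.0]
force: [0.2, -0.2, -1.5]
grip_width: 0.637
grip_force: 37.6
time_s: 17.8
eef_pos: [497.1, 135.6, 108.3]
ee_rot: [-0.001, -0.075, 0.997, -0.0]
force: [-0.5, 0.4, -0.6]
grip_width: 0.639
grip_force: 37.6
```

Quick look to check the hold before lowering (floor expected at TCP 49.6).

```bash
python3 -m jog '[{"delta_pos":[1,1,-30],"angular":[0,0,0],"fingers":0},{"delta_pos":[1,1,-48],"angular":[0,0,0],"fingers":0},{"delta_pos":[1,1,-55],"angular":[0,0,0],"fingers":0},{"delta_pos":[1,1,-55],"angular":[0,0,0],"fingers":0}]'
python3 - <<'E'
from h import *
S=V("scene");cv2.imwrite("pics/s5.png",cv2.resize(S.im[160:320,220:380],(500,500),interpolation=cv2.INTER_CUBIC))
E
```

```text
time_s: 18.3
eef_pos: [498.7, 137.2, 54.4]
ee_rot: [0.0, -0.076, 0.997, -0.0]
force: [0.1, 0.3, -0.4]
grip_width: 0.635
grip_force: 37.6
```

View pics/s5.png

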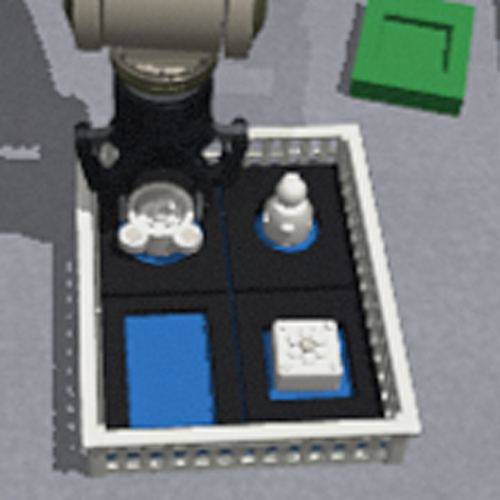

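The bear hangs level, centred on the round recess at (160,245). The knuckles are above the wall.

```bash
python3 -m jog '[{"delta_pos":[0,0,-2],"angular":[0,0,0],"fingers":0},{"delta_pos":[0,0,-4],"angular":[0,0,0],"fingers":0},{"delta_pos":[0,0,-4],"angular":[0,0,0],"fingers":0}]'; python3 -m jog '[{"delta_pos":[0,0,-1],"angular":[0,0,0],"fingers":0},{"delta_pos":[0,0,-2],"angular":[0,0,0],"fingers":0},{"delta_pos":[0,0,-2],"angular":[0,0,0],"fingers":0}]'
```

```text
time_s: 18.73
eef_pos: [498.5, 137.6, 50.2]
ee_rot: [-0.0, -0.076, 0.997, 0.0]
force: [-0.6, 0.4, -0.8]
grip_width: 0.641
grip_force: 37.6
time_s: 19.1
eef_pos: [498.6, 137.6, 49.5]
ee_rot: [0.0, -0.076, 0.997, -0.0]
force: [-6.0, -2.1, 14.5]
grip_width: 0.637
grip_force: 39.0
```

```bash
python3 -m jog '[{"delta_pos":[0,0,2],"angular":[0,0,0],"fingers":0.85},{"delta_pos":[0,0,2],"angular":[0,0,0],"fingers":0.85},{"delta_pos":[0,0,2],"angular":[0,0,0],"fingers":0.85},{"delta_pos":[0,0,40],"angular":[0,0,0],"fingers":0.85},{"delta_pos":[0,0,90],"angular":[0,0,0],"fingers":0.85},{"delta_pos":[10,-50,90],"angular":[0,0,-0.15],"fingers":1},{"delta_pos":[25,-100,90],"angular":[0,0,-0.3],"fingers":1},{"delta_pos":[40,-150,90],"angular":[0,0,-0.45],"fingers":1},{"delta_pos":[55,-200,90],"angular":[0,0,-0.6],"fingers":1},{"delta_pos":[70,-250,90],"angular":[0,0,-0.75],"fingers":1}]'
python3 - <<'E'
from h import *
print(ctrl.sense()["joints"])
S=V("scene");T=V("top")
a=cv2.resize(S.im[190:330,230:370],(400,400),interpolation=cv2.INTER_CUBIC)
b=cv2.resize(T.im[130:230,215:315],(400,400),interpolation=cv2.INTER_CUBIC)
cv2.imwrite("pics/s6.png",np.hstack([a,b]))
E
```

```text
time_s: 20.35
eef_pos: [568.8, -114.1, 138.0]
ee_rot: [-0.0, 0.297, 0.955, 0.0]
force: [-0.3, 0.4, -0.3]
grip_width: 1.002
grip_force: 0.0
[-3.99917944e-01  5.35712886e-01  1.46861439e+00  7.15028538e-05
  1.13735503e+00 -1.36788441e+00]
```

View pics/s6.png

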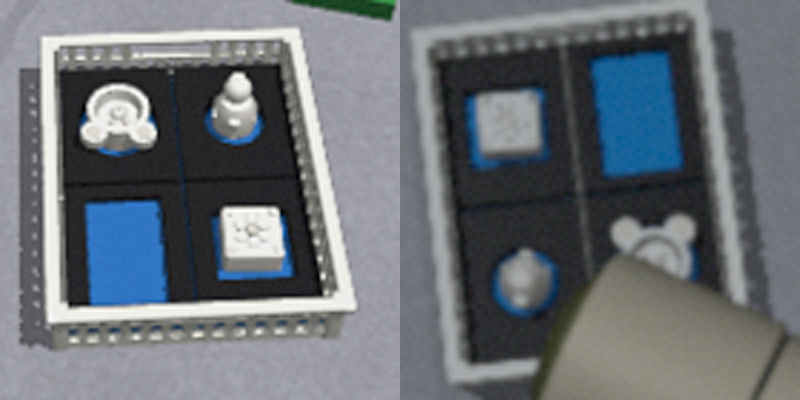

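The bear, duck and square are seated well inside their recesses. On to the rabbit.

```bash
python3 -m jog '[{"delta_pos":[20,-48,0],"angular":[0,0,-0.17],"fingers":1},{"delta_pos":[39,-96,0],"angular":[0,0,-0.35],"fingers":1},{"delta_pos":[39,-96,0],"angular":[0,0,-0.52],"fingers":1},{"delta_pos":[39,-96,0],"angular":[0,0,-0.7],"fingers":1},{"delta_pos":[39,-96,-20],"angular":[0,0,-0.87],"fingers":1},{"delta_pos":[39,-96,-40],"angular":[0,0,-1.05],"fingers":1},{"delta_pos":[39,-96,-40],"angular":[0,0,-1.16],"fingers":1},{"delta_pos":[39,-96,-40],"angular":[0,0,-1.16],"fingers":1},{"delta_pos":[39,-96,-40],"angular":[0,0,-1.16],"fingers":1}]'
python3 - <<'E'
from h import *
S=V("scene");cv2.imwrite("pics/s7.png",cv2.resize(S.im[170:290,50:200],(750,600),interpolation=cv2.INTER_CUBIC))
E
```

```text
time_s: 21.58
eef_pos: [607.6, -208.2, 98.4]
ee_rot: [0.0, 0.769, 0.639, 0.0]
force: [-0.3, 0.2, -0.2]
grip_width: 1.003
grip_force: 0.0
```

View pics/s7.png

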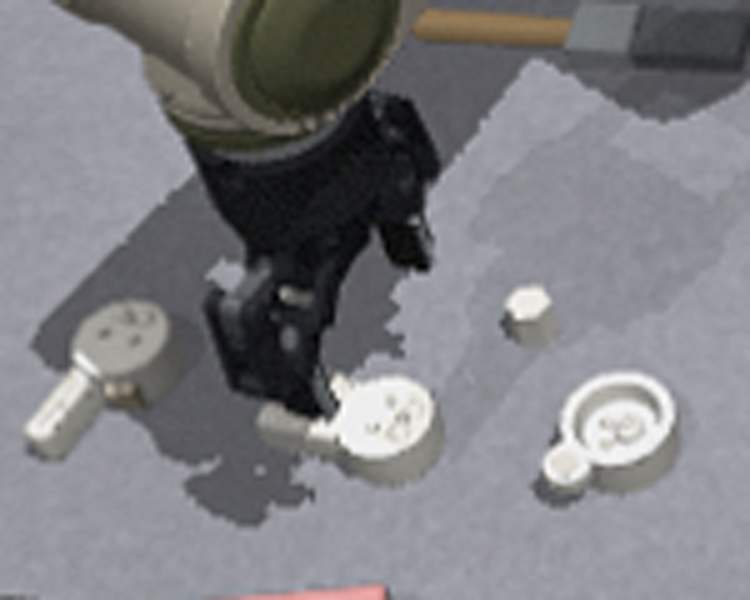

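The rabbit head at (388,428) lies between the jaw line. The jaws are at -10.6°, square across the ears. Nothing stands below the fingers, so I'm descending.

```bash
python3 -m jog '[{"delta_pos":[0,-2,-40],"angular":[0,0,0],"fingers":1},{"delta_pos":[0,-2,-60],"angular":[0,0,0],"fingers":1},{"delta_pos":[0,-2,-70],"angular":[0,0,0],"fingers":1},{"delta_pos":[0,-2,-70],"angular":[0,0,0],"fingers":1},{"delta_pos":[0,-2,-70],"angular":[0,0,0],"fingers":0},{"delta_pos":[0,-2,-70],"angular":[0,0,0],"fingers":0},{"delta_pos":[0,-2,-70],"angular":[0,0,0],"fingers":0},{"delta_pos":[0,-2,-70],"angular":[0,0,0],"fingers":0},{"delta_pos":[0,-2,-70],"angular":[0,0,0],"fingers":0}]' 50
```

```text
time_s: 22.75
eef_pos: [608.2, -210.7, 29.5]
ee_rot: [0.001, 0.77, 0.638, 0.0]
force: [0.3, 1.1, 6.7]
grip_width: 0.562
grip_force: 51.9
```

```bash
python3 -m jog '[{"delta_pos":[0,0,20],"angular":[0,0,0],"fingers":0},{"delta_pos":[0,0,70],"angular":[0,0,0],"fingers":0},{"delta_pos":[0,40,105],"angular":[0,0,-0.15],"fingers":0},{"delta_pos":[5,80,105],"angular":[0,0,-0.3],"fingers":0},{"delta_pos":[10,125,105],"angular":[0,0,-0.45],"fingers":0},{"delta_pos":[17,170,105],"angular":[0,0,-0.62],"fingers":0},{"delta_pos":[24,215,105],"angular":[0,0,-0.78],"fingers":0},{"delta_pos":[31,260,105],"angular":[0,0,-0.94],"fingers":0},{"delta_pos":[40,310,105],"angular":[0,0,-1.09],"fingers":0},{"delta_pos":[48,350,105],"angular":[0,0,-1.24],"fingers":0}]'; python3 -m jog '[{"delta_pos":[2,20,0],"angular":[0,0,0],"fingers":0},{"delta_pos":[2,20,0],"angular":[0,0,0],"fingers":0},{"delta_pos":[2,20,-10],"angular":[0,0,0],"fingers":0},{"delta_pos":[2,20,-10],"angular":[0,0,0],"fingers":0}]'
python3 - <<'E'
from h import *
S=V("scene");cv2.imwrite("pics/s8.png",cv2.resize(S.im[160:340,220:400],(500,500),interpolation=cv2.INTER_CUBIC))
E
```

```text
time_s: 24.0
eef_pos: [655.6, 141.6, 134.6]
ee_rot: [-0.0, 0.998, 0.07, 0.001]
force: [0.2, -0.9, -0.6]
grip_width: 0.563
grip_force: 51.9
time_s: 24.5
eef_pos: [657.1, 158.1, 122.0]
ee_rot: [0.0, 0.997, 0.071, -0.001]
force: [-0.2, -0.5, -1.2]
grip_width: 0.558
grip_force: 51.9
```

View pics/s8.png

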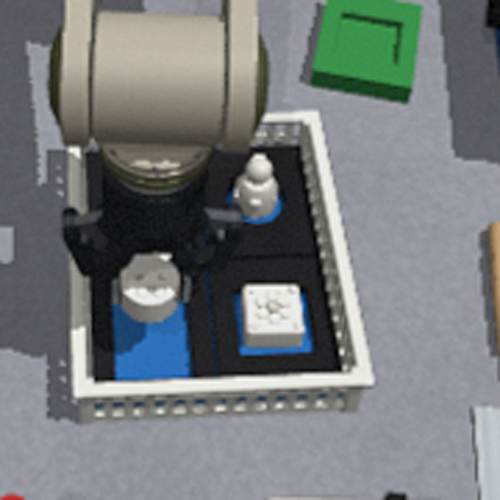

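The rabbit head hangs level over the oblong recess at (150,290), with the ears to the far end. Lowering.

```bash
python3 -m jog '[{"delta_pos":[1,1,-35],"angular":[0,0,0],"fingers":0},{"delta_pos":[1,1,-55],"angular":[0,0,0],"fingers":0},{"delta_pos":[1,1,-66],"angular":[0,0,0],"fingers":0},{"delta_pos":[1,1,-68],"angular":[0,0,0],"fingers":0},{"delta_pos":[1,1,-68],"angular":[0,0,0],"fingers":0}]'; python3 -m jog '[{"delta_pos":[0,0,-2],"angular":[0,0,0],"fingers":0},{"delta_pos":[0,0,-3],"angular":[0,0,0],"fingers":0},{"delta_pos":[0,0,-3],"angular":[0,0,0],"fingers":0}]'
```

```text
time_s: 25.18
eef_pos: [659.0, 160.6, 56.0]
ee_rot: [0.0, 0.997, 0.072, 0.001]
force: [0.5, -1.1, -0.7]
grip_width: 0.561
grip_force: 51.9
time_s: 25.55
eef_pos: [658.5, 160.6, 52.3]
ee_rot: [-0.0, 0.997, 0.072, 0.0]
force: [0.3, -0.8, -2.1]
grip_width: 0.565
grip_force: 51.9
```

```bash
python3 -m jog '[{"delta_pos":[0,0,-2],"angular":[0,0,0],"fingers":0},{"delta_pos":[0,0,-3],"angular":[0,0,0],"fingers":0},{"delta_pos":[0,0,-3],"angular":[0,0,0],"fingers":0}]'; python3 -m jog '[{"delta_pos":[0,0,-1],"angular":[0,0,0],"fingers":0},{"delta_pos":[0,0,-2],"angular":[0,0,0],"fingers":0},{"delta_pos":[0,0,-2],"angular":[0,0,0],"fingers":0}]'
```

```text
time_s: 25.92
eef_pos: [658.5, 160.5, 49.0]
ee_rot: [-0.0, 0.997, 0.072, -0.0]
force: [0.4, 0.0, -0.8]
grip_width: 0.558
grip_force: 51.9
time_s: 26.3
eef_pos: [658.6, 160.6, 48.5]
ee_rot: [0.0, 0.997, 0.072, 0.0]
force: [-4.9, -1.0, 8.7]
grip_width: 0.566
grip_force: 53.0
```

Contact at 48.5, as predicted. Releasing and backing away clear of both cameras.

```bash
python3 -m jog '[{"delta_pos":[0,0,2],"angular":[0,0,0],"fingers":0.78},{"delta_pos":[0,0,2],"angular":[0,0,0],"fingers":0.78},{"delta_pos":[0,0,2],"angular":[0,0,0],"fingers":0.78},{"delta_pos":[0,0,40],"angular":[0,0,0],"fingers":0.78},{"delta_pos":[0,0,95],"angular":[0,0,0],"fingers":0.78},{"delta_pos":[-20,-55,120],"angular":[0,0,0],"fingers":0.78},{"delta_pos":[-50,-100,140],"angular":[0,0,0],"fingers":0.78},{"delta_pos":[-80,-150,160],"angular":[0,0,0],"fingers":0.78},{"delta_pos":[-110,-190,180],"angular":[0,0,0],"fingers":0.78},{"delta_pos":[-140,-220,200],"angular":[0,0,0],"fingers":0.78}]'; python3 -m jog '[{"delta_pos":[-40,-50,20],"angular":[0,0,0],"fingers":0.78},{"delta_pos":[-70,-90,20],"angular":[0,0,0],"fingers":0.78},{"delta_pos":[-70,-90,20],"angular":[0,0,0],"fingers":0.78},{"delta_pos":[-70,-90,20],"angular":[0,0,0],"fingers":0.78}]'
python3 - <<'E'
from h import *
S=V("scene");T=V("top")
a=cv2.resize(S.im[190:330,230:370],(400,400),interpolation=cv2.INTER_CUBIC)
b=cv2.resize(T.im[130:230,215:315],(400,400),interpolation=cv2.INTER_CUBIC)
cv2.imwrite("pics/s9.png",np.hstack([a,b]))
E
```

```text
time_s: 27.55
eef_pos: [517.4, -60.9, 247.8]
ee_rot: [0.0, 0.997, 0.071, 0.0]
force: [-0.8, -0.6, 0.5]
grip_width: 0.78
grip_force: 0.0
time_s: 28.05
eef_pos: [448.8, -149.1, 267.2]
ee_rot: [-0.0, 0.997, 0.072, 0.0]
force: [-0.1, -0.8, -0.3]
grip_width: 0.784
grip_force: 0.0
```

View pics/s9.png

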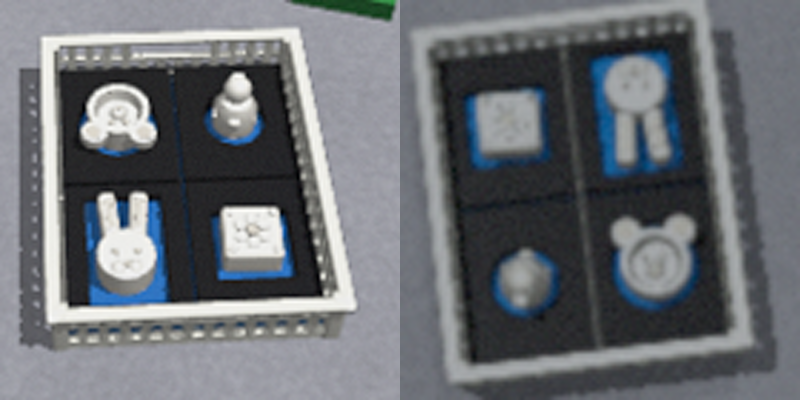

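All four pieces lie flat and centred in their recesses: rabbit at (637,110), square (508,125), duck (525,280) and bear (652,262). The broken pieces were not touched.

```bash
python3 -c "
from rig import ctrl
print(ctrl.finish_job())"
```

```text
the job is handed in; nothing more can be done
None
```

I packed the sound bear, sound rabbit, square and duck, each flat in its own recess, left the two broken castings alone, and handed the job in at about 28 s; no verdict was returned.

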